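# Present a culture flask over the empty clamp of a shaker plate

## Robot

A 6-joint arm with a two-finger parallel gripper is mounted at the origin on the work surface. World frame = base frame: x ahead of the robot, y to its left, z up, the work surface at z = 0. Lengths are in m, angles in degrees, forces in N, time in s.
With the tool pointing down it reaches from about 0.35 to 0.875 m from the base axis. Payload 4.2 kg.
Tool frame: the origin (TCP) lies on the centre line of the jaws, within the pads' length; the fingertips stand 19 mm ahead of it and the grasp point (between the pads) is the TCP; z points along the fingers, y is the line along which they close (so a half turn about z gives the same grasp; the last joint's range is limited). The gripper opens to 87 mm and grips with 3 to 60 N. Pads are 19 mm wide; open, the fingers measure 117 mm over their backs; the gripper's body (75 mm by 190 mm) begins 51 mm behind the grasp point.
Start: joints at [88.327, 22.042, 0.453, 0, -68.411, -14.817], TCP at [0.177, 0.599, 0.203] pointing down, gripper open.
Joint ranges: [-179.83, 179.83], [-69.29, 118.12], [-61.27, 80.66], [-181.25, 117.63], [-171.15, -9.14], [-177.46, 177.46]. Speed limits (degrees/s): [159.86, 159.86, 180, 180, 180, 180].

## Interface

Orientations are given as a 3x3 rotation matrix whose columns are the frame's x, y, z axes.
In Python, from station import sense, capture, finish_job, search_frame, masks_of gives the robot as it stands.
- The arm moves only by the tool drive_tool, never from a script. Its argument "rows" is a list of rows, each a list of 7 numbers: the opening in per cent of the stroke, from 0 (shut) to 100 (fully open), then the shift along the world's x, y, z in mm, then the turn, a rotation vector about the world's x, y, z in rad. In form: [[fingers, dx, dy, dz, wx, wy, wz], ...]. A call has 1 to 5 rows; each row shifts and turns the commanded pose from where the row before left it; what a row does not reach is not made up. A row lasts 1/12 s, in which the tool goes at most 41.7 mm and 7.16 degrees, less where a joint would pass 70% of its speed; a pose out of reach is approached as far as the arm can. A call is refused whole if a number of a shift passes 41.7 or a number of a turn 0.125, either way. A call with a gripper value outside its range is refused whole. The fingers move at their own pace and stop on an object; the grip force is fixed at half the most. Time passes only in rows, so rows that do not move let the fingers close. It gives the time, the measured TCP pose, the force, the opening and the grip force at its end, in the units of the state.
- sense(): the state, without advancing time (a new reading comes with each control period).
- capture(name): name is "scene" or "top" or "wrist"; returns a dict with "frame" (480x640x3 uint8, red, green, blue), "z_map" (480x640 float32, m along the optical axis (not along the pixel's ray), 0 where there is no reading), "fx", "fy", "cx", "cy" (pixels), "R" (3x3) and "t" (3): a world point X has camera coordinates R X + t; the wrist camera has in their place "T_tool_cam" (4x4, takes a point from camera to tool coordinates, whose origin is the TCP and whose axes are the flange's). Camera axes: x right, y down, z forward; pixel columns grow to the right and rows downward; lengths in m; the calibration is good to about 2 mm. A picture is of the moment at which its call begins: read the wrist's pose just before it.
- finish_job(): hands the job in; it is judged then, once.
Trained networks look in a picture, given as the dict that the camera call returned (one of the last four; its "shot" number tells which), for a name from the list of things; names that differ only in an ending like _2 or _b are one class to them, and where a whole thing is asked for, a point or a joint stands for the part that bears it (a point fixed in the world has none). Each returns a list of dicts, best first, with "p" (0 to 1); they miss things now and then, are a little off and sometimes report something else, mostly with a low value. They report only what shows in the picture. A call takes as long as a camera call.
- search_frame(label, picture): "xy" ([column, row] in pixels, amid what is visible of it).
- masks_of(label, picture): "region" (480x640 bool, what is visible of it) and "xy" ([column, row] in pixels, amid what is visible of it).
The state is a dict: "time_s": time; "joints": joint angles; "joint_velocities": joint speeds; "effort": joint torques, N m; "tcp_pos": TCP position; "ee_rot": TCP orientation; "wrist_force": force on the tool from outside, world axes, zero at the start; "moment": the same for the moment, N m; "gripper_width": opening from 0.0 (shut) to 1.0 (fully open); "gripper_force": force on a finger pad.
Only numpy, scipy, OpenCV 4.12 (cv2) and the standard library are available. Lean on these libraries where they do the work, as an engineer would, in place of code of your own. Each camera call takes 0.05 s, during which the arm holds its last target. There are 200 camera calls.

## Task

Slide the aluminium clamp plate on the shaker's platform square and flush into the corner of the platform's raised fence, against both sides of it. Then, from the white tray, pick up the one flask that is the same size as those already in the clamps, carry it upright over the tops of the clamped flasks, and stop with its base about one centimetre above the finger tips of the only empty clamp, level and centred over it and touching neither the plate nor anything on it. Finish while still holding the flask still up there in the gripper (I will spread the clamp's fingers by hand and guide it down), and do not knock the clamped flasks with it or disturb the other things on the bench.

Things in the scene. Friction and masses are not known exactly. Their poses are not given: they have to be found in the camera images.
- shaker: Low orbital shaker, fixed to the bench. Origin: centre of its underside. Flat steel platform, 280 x 280 mm, centred over the origin, top 78 mm above the bench, with a fence rail along its far (+x) and left (+y) edges; its -x and -y edges are open. A control panel 46 mm high juts out below the platform to x = -155 mm.
- fence_corner (a point): Inner corner where the two fence rails meet, at the level of the platform's top; at (134, 134, 78) mm in the shaker's frame, axes as the shaker's. The rails are 6 mm thick, stand 13 mm above the platform and run from here along -x and along -y.
- plate: Loose aluminium plate, 220 x 220 x 14 mm, 0.6 to 0.9 kg, lying on the platform a few cm off the fence and up to 0.12 rad askew. Origin: centre of its underside; x, y along its edges. Slides with 3 to 7 N of friction when pushed on its free -x or -y side. Home: +x and +y sides against the rails, origin at (24, 24, 78) mm in the shaker's frame, axes parallel to the shaker's.
- plate_corner (a point): Lower corner of the plate at its +x, +y end, (110, 110, 0) mm in the plate's frame; meets fence_corner when the plate is home. Axes as the plate's. The plate also bears three flasks fast in spring clamps, centred at (58, -32), (-32, 58) and (-32, -32) mm in the plate's frame, tops 129 mm above the plate's underside.
- clamp_mouth (a point): Middle of the empty clamp, level with its finger tips: at (58, 58, 59) mm in the plate's frame, moving with the plate, axes as the plate's. The clamp has four upright steel fingers, 73 mm across overall, reaching 45 mm above the plate's top.
- flask: The flask to be carried: empty 125 mL conical flask of milky plastic, rigid, 40 to 75 g, like those in the clamps. 112 mm tall; base 67 mm across, cone, neck 27 mm across (80 to 90 mm high), white screw cap 35 mm across (90 to 112 mm high: grip here). Origin: centre of its underside, z up its axis. Stands upright in the tray, in any of four places.
- tray: White plastic tray, fixed: 280 x 240 mm outside, walls 5 mm thick and 36 mm high, inner floor 5 mm above the bench. Origin: centre of its underside. The flask and three flasks of other sizes stand in it about 95 mm or more apart, centre to centre.
- flask_large: Bystander: larger flask (250 mL, 83 mm across, 140 mm tall) in the tray. Origin: centre of its underside.
- flask_large2: Bystander: a second larger flask like flask_large in the tray. Origin: centre of its underside.
- flask_small: Bystander: smaller flask (50 mL, 51 mm across, 83 mm tall) in the tray. Origin: centre of its underside.
- bottle: Bystander: amber bottle, 80 mm across, 165 mm tall, left of the shaker. Origin: centre of its underside.
- dishes: Bystander: stack of round plastic dishes, 90 mm across, 58 mm tall, left of the shaker. Origin: centre of its underside.
- tip_box: Bystander: box for pipette tips, 82 x 120 x 71 mm, beyond the gap between shaker and tray. Origin: centre of its underside.
- screwdriver: Bystander: screwdriver 180 mm long lying on the bench on the robot's side of the shaker, to the left. Origin: on its length, at its underside.

How it is judged:
By the outcome, as a careful person would: the job done as asked, in the order asked, and still so for the second after the job is handed in, while the arm keeps its last pose, push and grip.
It also fails if it takes over 64 s, if anything falls off the work surface, if the arm or the gripper's body presses on something with over 40 N, if the wrist force passes 120 N, or if a joint passes its speed limit or range.

## Working session

There is one attempt and no reset: what is moved stays moved. The work goes in short steps, Python scripts to look and compute and a tool call to move; the robot and the scene stay as the last step left them, time stands still between calls to the robot, and variables do not carry over. Pictures are saved under pics/ and viewed, at most 10 in all, crops included, and the job is handed in when it is done.

Besides the shell and the picture viewer there is one more tool, called after ">>>" as name(argument=value, ...) on one line, values as JSON. drive_tool: Moves the arm, as the interface text tells. Its arguments: {"type":"object","properties":{"rows":{"type":"array"}},"required":["rows"]}

```bash
mkdir -p pics; cat > h.py <<'E'
import numpy as np, cv2
from station import *
def cloud(c):
    z=c["z_map"]; v,u=np.mgrid[0:480,0:640]
    P=np.stack([(u-c["cx"])/c["fx"]*z,(v-c["cy"])/c["fy"]*z,z],-1)
    if "R" in c: W=(P-c["t"])@np.array(c["R"])
    else:
        s=c["s"]; T=np.array(c["T_tool_cam"]); W=(P@T[:3,:3].T+T[:3,3])@np.array(s["ee_rot"]).T+s["tcp_pos"]
    W[z==0]=np.nan
    return W
def cap(n):
    s=sense(); c=capture(n); c["s"]=s; return c
def save(c,n): cv2.imwrite("pics/"+n+".png",c["frame"][:,:,::-1])
E
python3 - <<'E'
from h import *
s=sense(); print({k:np.round(v,3).tolist() for k,v in s.items()})
c=cap("top"); save(c,"top0"); W=cloud(c)
np.savez("top0.npz",W=W,f=c["frame"])
for l in ["shaker","plate","flask","flask_large","flask_small","tray","bottle","dishes","tip_box","screwdriver"]:
    for m in masks_of(l,c)[:5]:
        r=m["region"]; p=W[r]; p=p[~np.isnan(p[:,0])]
        print(l,round(m["p"],2),np.round(m["xy"]),r.sum(),np.round(np.nanmedian(p,0),3),np.round(np.percentile(p,[2,98],axis=0),3).tolist())
d=cap("scene"); save(d,"scene0")
E
```

```text
{'time_s': 0.0, 'joints': [88.326, 22.091, 0.381, -0.03, -68.413, -14.817], 'joint_velocities': [-0.035, -0.017, 0.022, 0.01, 0.005, -0.164], 'effort': [-0.0, -39.067, 18.741, 4.22, 0.011, -0.0], 'tcp_pos': [0.177, 0.599, 0.202], 'ee_rot': [[0.959, -0.284, -0.001], [-0.284, -0.959, -0.002], [0.0, 0.002, -1.0]], 'wrist_force': [-0.076, 0.781, 0.942], 'moment': [-0.032, 0.003, 0.012], 'gripper_force': 0.0, 'gripper_width': 0.999}
shaker 0.88 [286. 222.] 5874 [0.569 0.086 0.078] [[0.418, -0.094, 0.041], [0.711, 0.181, 0.092]]
shaker 0.58 [489. 224.] 425 [ 0.583 -0.342  0.044] [[0.564, -0.365, 0.009], [0.606, -0.328, 0.092]]
plate 0.69 [335. 230.] 9079 [0.558 0.031 0.094] [[0.457, -0.076, 0.087], [0.669, 0.137, 0.208]]
flask 0.26 [498. 273.] 1057 [ 0.47  -0.352  0.074] [[0.436, -0.383, 0.018], [0.505, -0.331, 0.148]]
flask_large 0.78 [442. 229.] 1091 [ 0.565 -0.222  0.067] [[0.533, -0.265, 0.005], [0.609, -0.196, 0.148]]
flask_small 0.87 [491. 226.] 409 [ 0.583 -0.342  0.044] [[0.564, -0.365, 0.014], [0.607, -0.328, 0.092]]
tray 0.95 [471. 252.] 9027 [ 0.527 -0.312  0.006] [[0.379, -0.439, 0.0], [0.666, -0.172, 0.041]]
bottle 0.86 [153. 276.] 1351 [0.45  0.432 0.114] [[0.414, 0.409, 0.011], [0.486, 0.473, 0.167]]
bottle 0.55 [286. 221.] 6487 [0.571 0.082 0.078] [[0.417, -0.094, 0.035], [0.713, 0.182, 0.093]]
dishes 0.57 [186. 193.] 1258 [0.652 0.388 0.057] [[0.613, 0.35, 0.011], [0.693, 0.433, 0.062]]
tip_box 0.92 [439. 146.] 2078 [ 0.762 -0.226  0.07 ] [[0.721, -0.287, 0.008], [0.815, -0.168, 0.076]]
screwdriver 0.89 [245. 319.] 511 [0.348 0.237 0.022] [[0.248, 0.207, -0.001], [0.395, 0.29, 0.029]]
```

View pics/top0.png

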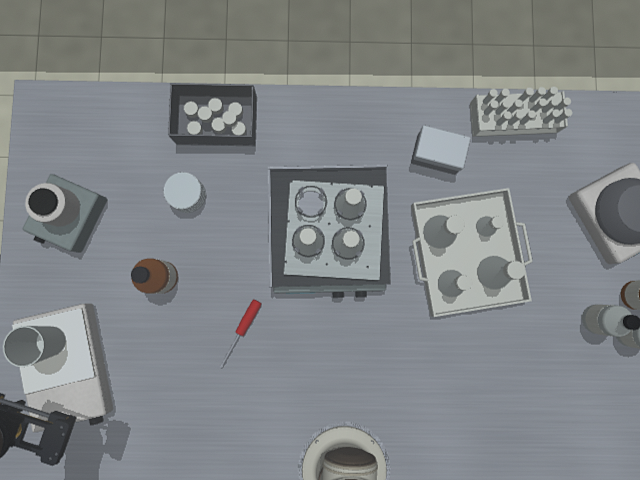

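View pics/scene0.png

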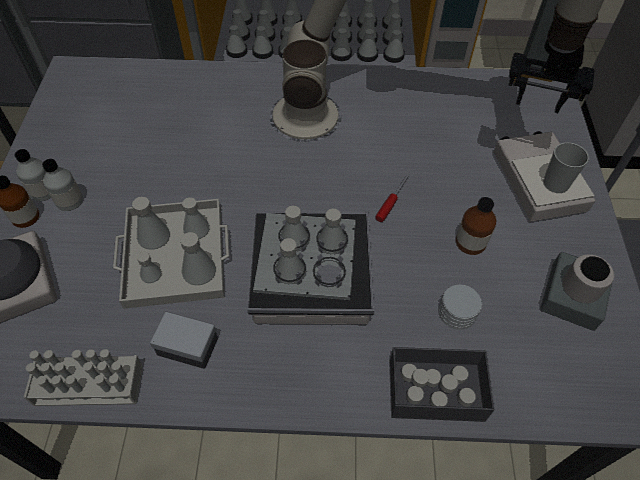

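```bash
python3 - <<'E'
from h import *
d=np.load("top0.npz"); W=d["W"]; X,Y,Z=W[...,0],W[...,1],W[...,2]
def rect(m,n):
    m=cv2.morphologyEx(m.astype(np.uint8),cv2.MORPH_OPEN,np.ones((3,3)))>0
    p=W[m][:,:2].astype(np.float32); r=cv2.minAreaRect(p); print(n,m.sum(),np.round(r[0],4),np.round(r[1],4),round(r[2],2))
reg=(X>.38)&(X<.76)&(Y>-.13)&(Y<.22)
rect(reg&(Z>.07)&(Z<.1),"shaker")
rect(reg&(Z>.074)&(Z<.083),"platform")
rect(reg&(abs(Z-.092)<.012)&(X<.67)&(Y<.14),"plate-ish")
# tops of flasks
for n,b in dict(clamped=(.4,.72,-.1,.18),tray=(.37,.68,-.45,-.165)).items():
    m=((X>b[0])&(X<b[1])&(Y>b[2])&(Y<b[3])&(Z>(.15 if n=="clamped" else .06)))
    k,L,st,ce=cv2.connectedComponentsWithStats(m.astype(np.uint8))
    for i in range(1,k):
        if st[i,4]<40: continue
        q=W[L==i]; zt=np.percentile(q[:,2],95); t=q[q[:,2]>zt-.008]
        (cx,cy),r=cv2.minEnclosingCircle(t[:,:2].astype(np.float32))
        print(n,st[i,4],np.round(ce[i]),"ztop",round(zt,3),"c",round(cx,4),round(cy,4),"r",round(r,4),np.round(t.mean(0),4))
E
```

```text
shaker 11537 [0.5752 0.0431] [0.2813 0.2807] 2.07
platform 4113 [0.5721 0.0402] [0.275  0.2742] 2.09
plate-ish 5970 [0.5628 0.0299] [0.2219 0.2205] 87.42
clamped 328 [352. 199.] ztop 0.209 c 0.6192 -0.0042 r 0.0179 [ 0.6189 -0.0039  0.2069]
clamped 302 [308. 238.] ztop 0.21 c 0.5336 0.0901 r 0.0181 [0.5334 0.0903 0.2071]
clamped 306 [350. 241.] ztop 0.21 c 0.5294 0.0008 r 0.0177 [0.5293 0.0006 0.2071]
tray 600 [448. 228.] ztop 0.148 c 0.5708 -0.2352 r 0.021 [ 0.571  -0.2346  0.1451]
tray 150 [496. 223.] ztop 0.092 c 0.5866 -0.3511 r 0.0154 [ 0.5863 -0.3505  0.0882]
tray 681 [506. 271.] ztop 0.148 c 0.472 -0.3678 r 0.0217 [ 0.4722 -0.3672  0.1452]
tray 326 [460. 283.] ztop 0.12 c 0.4443 -0.2614 r 0.018 [ 0.444  -0.2612  0.1168]
```

The top view shows the plate at about (335,230), with its empty clamp at the upper left (311,203). The matching flask (cap top at 0.117 m) is in the tray at (452,283). The scene view agrees with this. I'll start moving now and push the -x side first, using the open fingers as a squaring pair.

>>> drive_tool(rows=[[100,14,-32,15,0,0,0.018],[100,14,-32,15,0,0,0.018],[100,14,-32,15,0,0,0.018],[100,14,-32,15,0,0,0.018],[100,14,-32,15,0,0,0.018]])

```text
time_s: 1.02
tcp_pos: [0.2478, 0.4377, 0.2792]
ee_rot: [[0.981, -0.195, 0.0], [-0.195, -0.981, 0.0], [0.0, -0.0, -1.0]]
wrist_force: [0.2, 1.4, 0.6]
gripper_width: 1.0
gripper_force: 0.0
```

>>> drive_tool(rows=[[100,14,-32,0,0,0,0.018],[100,14,-32,0,0,0,0.018],[100,14,-32,0,0,0,0.018],[100,14,-32,0,0,0,0.018],[100,14,-32,0,0,0,0.018]])

```text
time_s: 1.43
tcp_pos: [0.3176, 0.2776, 0.2788]
ee_rot: [[0.994, -0.106, 0.001], [-0.106, -0.994, 0.001], [0.0, -0.001, -1.0]]
wrist_force: [0.5, 0.7, -0.3]
gripper_width: 0.998
gripper_force: 0.0
```

>>> drive_tool(rows=[[100,14,-32,0,0,0,0.018],[100,14,-32,0,0,0,0.018],[100,14,-32,0,0,0,0.018],[100,14,-32,0,0,0,0.018],[100,14,-32,0,0,0,0.018]])

```text
time_s: 1.85
tcp_pos: [0.3876, 0.1176, 0.279]
ee_rot: [[1.0, -0.016, 0.001], [-0.016, -1.0, 0.001], [0.001, -0.001, -1.0]]
wrist_force: [1.3, -0.2, -0.2]
gripper_width: 0.998
gripper_force: 0.0
```

>>> drive_tool(rows=[[100,14,-32,0,0,0,0.018],[100,14,-32,0,0,0,0.018],[100,14,-32,0,0,0,0.018],[100,0,0,0,0,0,0],[100,0,0,0,0,0,0]])

```text
time_s: 2.27
tcp_pos: [0.4296, 0.0217, 0.2783]
ee_rot: [[0.999, 0.032, -0.0], [0.032, -0.999, 0.0], [-0.0, -0.0, -1.0]]
wrist_force: [0.4, 0.4, -0.9]
gripper_width: 0.999
gripper_force: 0.0
```

>>> drive_tool(rows=[[100,0,4,-35,0,0,0.004],[100,0,0,-35,0,0,0],[100,0,0,-35,0,0,0],[100,0,0,-35,0,0,0],[100,0,0,-28,0,0,0]])

```text
time_s: 2.68
tcp_pos: [0.428, 0.0282, 0.1086]
ee_rot: [[0.999, 0.042, -0.001], [0.042, -0.999, 0.0], [-0.001, -0.0, -1.0]]
wrist_force: [-0.0, 0.7, -0.1]
gripper_width: 1.001
gripper_force: 0.0
```

>>> drive_tool(rows=[[100,0,0,-6,0,0,0],[100,0,0,0,0,0,0]])

```text
time_s: 2.85
tcp_pos: [0.4281, 0.0277, 0.1033]
ee_rot: [[0.999, 0.042, -0.004], [0.042, -0.999, -0.002], [-0.004, 0.002, -1.0]]
wrist_force: [0.5, -0.4, -0.2]
gripper_width: 0.996
gripper_force: 0.0
```

```bash
python3 - <<'E'
from h import *
c=cap("wrist"); save(c,"w1"); W=cloud(c)
print(c["s"]["tcp_pos"],c["s"]["wrist_force"])
a=cap("top"); W=cloud(a);save(a,"top1")
v=np.hstack([c["frame"],a["frame"]])[:,:,::-1]; cv2.imwrite("pics/b1.png",cv2.resize(v,(800,300)))
E
```

```text
[0.42810396 0.02769187 0.10329287] [ 0.4797679  -0.42296255 -0.15378851]
```

View pics/b1.png

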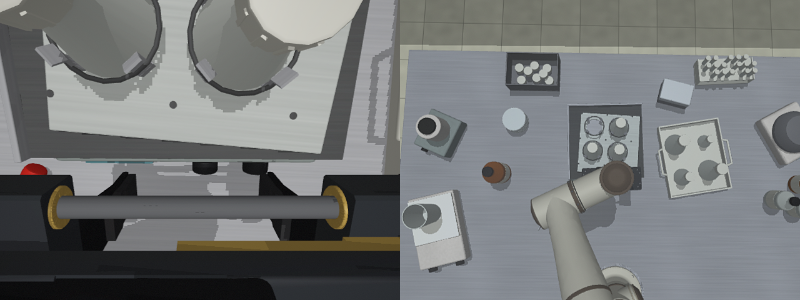

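The wrist view (left half) shows the plate's front edge askew at rows 130-152. The platform edge is level at row 160, so the gripper is square to the shaker. Next I push in +x.

>>> drive_tool(rows=[[100,8,0.3,0,0,0,0],[100,8,0.3,0,0,0,0],[100,8,0.3,0,0,0,0],[100,6,0.2,0,0,0,0],[100,6,0.2,0,0,0,0]])

```text
time_s: 3.37
tcp_pos: [0.4667, 0.0287, 0.1049]
ee_rot: [[0.999, 0.04, 0.001], [0.04, -0.999, 0.0], [0.001, -0.0, -1.0]]
wrist_force: [-0.7, 0.3, 0.6]
gripper_width: 0.999
gripper_force: 0.0
```

>>> drive_tool(rows=[[100,4,0.1,0,0,0,0],[100,4,0.1,0,0,0,0],[100,2,0.1,0,0,0,0],[100,1,0,0,0,0,0],[100,0,0,0,0,0,0]])

```text
time_s: 3.78
tcp_pos: [0.4764, 0.0288, 0.1043]
ee_rot: [[0.999, 0.04, -0.0], [0.04, -0.999, -0.0], [-0.0, 0.0, -1.0]]
wrist_force: [0.6, 0.1, 0.2]
gripper_width: 0.999
gripper_force: 0.0
```

```bash
python3 - <<'E'
from h import *
c=cap("wrist"); save(c,"w2"); print(c["s"]["wrist_force"])
E
```

```text
[0.64422946 0.12722239 0.2091403 ]
```

View pics/w2.png

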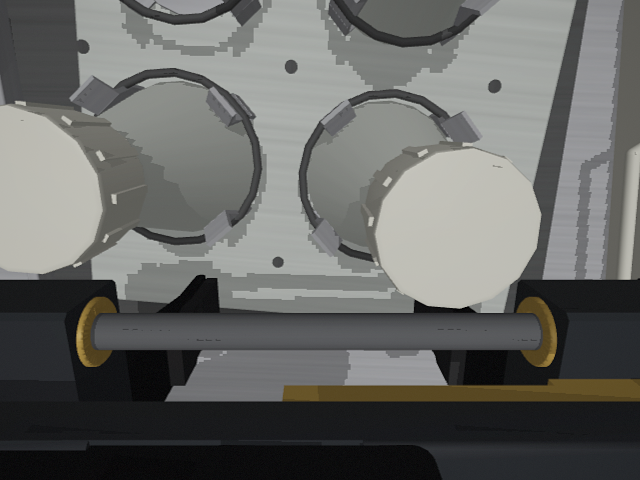

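The flask caps are now close to the gripper. The plate still looks askew, so I'll measure it.

```bash
cat >> h.py <<'E'
def plate(W,f):
    # plate pose from top surface points and cap tops
    X,Y,Z=W[...,0],W[...,1],W[...,2]
    reg=(X>.38)&(X<.76)&(Y>-.14)&(Y<.24)
    m=reg&(Z>.19)&(Z<.22)
    k,L,st,ce=cv2.connectedComponentsWithStats(m.astype(np.uint8))
    for i in range(1,k):
        if st[i,4]<60: continue
        q=W[L==i]; t=q[q[:,2]>np.percentile(q[:,2],95)-.008]
        (a,b),r=cv2.minEnclosingCircle(t[:,:2].astype(np.float32)); print("cap",st[i,4],round(a,4),round(b,4),round(r,4),"z",np.round(np.percentile(t[:,2],95),4))
E
python3 - <<'E'
from h import *
c=cap("wrist"); W=cloud(c); plate(W,0)
a=cap("top"); plate(cloud(a),0)
X,Y,Z=W[...,0],W[...,1],W[...,2]
for x in (.46,.47,.48,.49,.5,.52):
    for y in (-.05,-.02,.02,.05): 
        m=(abs(X-x)<.003)&(abs(Y-y)<.004)&(Z<.12); print(x,y,m.sum(),np.round(np.nanmedian(Z[m]),4) if m.any() else "")
E
```

```text
cap 19717 0.5337 0.0916 0.0181 z 0.2078
cap 22786 0.5294 0.0032 0.0183 z 0.2078
cap 44772 0.5084 0.0306 0.0665 z 0.2179
cap 93 0.5002 0.0336 0.0036 z 0.2199
cap 342 0.5006 0.0174 0.0125 z 0.22
cap 237 0.6192 -0.004 0.018 z 0.2096
cap 218 0.5336 0.0901 0.0181 z 0.2095
0.46 -0.05 11 0.0922
0.46 -0.02 131 0.0918
0.46 0.02 156 0.0919
0.46 0.05 155 0.0919
0.47 -0.05 0 
0.47 -0.02 2 0.092
0.47 0.02 162 0.092
0.47 0.05 167 0.0919
0.48 -0.05 0 
0.48 -0.02 0 
0.48 0.02 166 0.0918
0.48 0.05 162 0.0921
0.49 -0.05 0 
0.49 -0.02 0 
0.49 0.02 49 0.0919
0.49 0.05 166 0.092
0.5 -0.05 0 
0.5 -0.02 0 
0.5 0.02 82 0.116
0.5 0.05 182 0.0919
0.52 -0.05 0 
0.52 -0.02 0 
0.52 0.02 0 
0.52 0.05 199 0.092
```

```bash
python3 - <<'E'
from h import *
c=cap("wrist"); W=cloud(c)
X,Y,Z=W[...,0],W[...,1],W[...,2]
f=c["frame"].max(-1)
for (u,v) in [(205,280),(212,300),(205,340),(190,360),(180,380),(170,330),(150,305),(150,320),(440,370),(455,375),(425,305)]:
    print((u,v),f[v,u],np.round(W[v,u],4))
s=sense(); R=np.array(s["ee_rot"])
V=(W-s["tcp_pos"])@R
m=(abs(V[...,1])<.08)&(abs(V[...,0])<.03)&(f<60)
for lo in np.arange(-.06,.03,.006):
    q=m&(V[...,2]>lo)&(V[...,2]<=lo+.006)
    if q.sum(): print("tz",round(lo,3),q.sum(),np.round(np.percentile(V[q],[1,99],axis=0)[:,:2].ravel(),4))
E
```

```text
(205, 280) 22 [0.4842 0.0782 0.1263]
(212, 300) 18 [0.4791 0.073  0.1354]
(205, 340) 93 [0.5042 0.0546 0.2105]
(190, 360) 17 [0.47   0.0732 0.1653]
(180, 380) 31 [0.4672 0.0744 0.1726]
(170, 330) 92 [0.5067 0.0617 0.2112]
(150, 305) 52 [0.4483 0.124  0.0778]
(150, 320) 75 [0.5082 0.0662 0.21  ]
(440, 370) 92 [ 0.3618 -0.0774 -0.0006]
(455, 375) 44 [ 0.4729 -0.0157  0.1729]
(425, 305) 15 [ 0.4826 -0.0136  0.1401]
tz -0.06 308 [-0.0088 -0.0557  0.0121  0.0538]
tz -0.054 419 [-0.0084 -0.0551  0.0119  0.0531]
tz -0.048 331 [-0.0043 -0.0538  0.0119  0.045 ]
tz -0.042 271 [ 0.0026 -0.0529  0.0119  0.0428]
tz -0.036 281 [-0.0002 -0.053   0.0118  0.0428]
tz -0.03 287 [-0.003  -0.053   0.0118  0.0429]
tz -0.024 217 [-0.0058 -0.0531  0.0119  0.0429]
tz -0.018 253 [ 0.0169 -0.0783  0.0297  0.0235]
tz -0.012 407 [ 0.0163 -0.0785  0.0297  0.0234]
tz 0.006 2 [-0.0118 -0.0736  0.01   -0.0217]
tz 0.012 5 [-0.0162 -0.0793 -0.0033 -0.0662]
tz 0.024 179 [-0.0288 -0.0563 -0.0256 -0.0234]
```

The open fingers ride above the plate, because the tips retreat when the gripper is open. I'll back off and check where the tips are at smaller openings.

>>> drive_tool(rows=[[100,-10,-0.4,0,0,0,0],[50,-20,-0.8,0,0,0,0],[50,-20,-0.8,20,0,0,0],[50,0,0,20,0,0,0],[50,0,0,0,0,0,0]])

```text
time_s: 4.4
tcp_pos: [0.4272, 0.0274, 0.1479]
ee_rot: [[0.999, 0.042, 0.007], [0.042, -0.999, 0.002], [0.007, -0.002, -1.0]]
wrist_force: [0.4, 0.1, -0.0]
gripper_width: 0.78
gripper_force: 0.0
```

>>> drive_tool(rows=[[50,0,0,0,0,0,0],[50,0,0,0,0,0,0],[50,0,0,0,0,0,0],[50,0,0,0,0,0,0]])

```text
time_s: 4.73
tcp_pos: [0.4258, 0.0267, 0.1436]
ee_rot: [[0.999, 0.04, -0.002], [0.04, -0.999, -0.001], [-0.002, 0.001, -1.0]]
wrist_force: [0.3, 0.7, 0.4]
gripper_width: 0.526
gripper_force: 0.0
```

```bash
cat > tips.py <<'E'
from h import *
c=cap("wrist"); W=cloud(c); s=c["s"]; R=np.array(s["ee_rot"]); V=(W-s["tcp_pos"])@R
f=c["frame"].max(-1); print(s["tcp_pos"],s["gripper_width"])
m=(abs(V[...,1])<.08)&(abs(V[...,0])<.03)&(f<60)
for lo in np.arange(-.06,.03,.006):
    q=m&(V[...,2]>lo)&(V[...,2]<=lo+.006)
    if q.sum()>20: print("tz",round(lo,3),q.sum(),np.round(np.percentile(V[q],[1,99],axis=0)[:,:2].ravel(),4))
save(c,"tips%d"%round(s["gripper_width"]*100))
E
python3 tips.py
```

```text
[0.4258275  0.02665386 0.14355465] 0.526399263355474
tz -0.06 208 [-0.0086 -0.0354  0.0121  0.0333]
tz -0.054 413 [-0.0074 -0.0348  0.012   0.0327]
tz -0.048 458 [ 0.0056 -0.0333  0.012   0.0314]
tz -0.042 382 [ 0.0033 -0.0325  0.0121  0.0306]
tz -0.036 372 [ 0.0002 -0.0325  0.012   0.0304]
tz -0.03 355 [-0.0021 -0.0324  0.012   0.0304]
tz -0.024 248 [-0.0047 -0.0325  0.0119  0.0301]
```

>>> drive_tool(rows=[[0,0,0,0,0,0,0],[0,0,0,0,0,0,0],[0,0,0,0,0,0,0],[0,0,0,0,0,0,0],[0,0,0,0,0,0,0]])

```text
time_s: 5.2
tcp_pos: [0.4264, 0.0269, 0.1444]
ee_rot: [[0.999, 0.04, -0.0], [0.04, -0.999, -0.0], [-0.0, 0.0, -1.0]]
wrist_force: [0.3, 0.4, 0.2]
gripper_width: 0.206
gripper_force: 0.0
```

```bash
python3 tips.py; python3 -c "
import cv2,numpy as np,glob
a=sorted(glob.glob('pics/tips*.png')); print(a)
cv2.imwrite('pics/t2.png',cv2.resize(np.hstack([cv2.imread(x) for x in a[:2]]),(800,300)))"
```

```text
[0.4263832  0.02688183 0.14439821] 0.20644192727503238
tz -0.06 119 [-0.0072 -0.0196  0.0121  0.0178]
tz -0.054 358 [ 0.0096 -0.0203  0.0121  0.0181]
tz -0.048 417 [ 0.0056 -0.0194  0.012   0.0175]
tz -0.042 315 [ 0.0032 -0.0187  0.012   0.0163]
tz -0.036 294 [ 0.0002 -0.0186  0.012   0.0164]
tz -0.03 283 [ 0.0006 -0.0184  0.012   0.0164]
tz -0.024 183 [-0.0038 -0.0184  0.0119  0.0162]
['pics/tips21.png', 'pics/tips53.png']
```

View pics/t2.png

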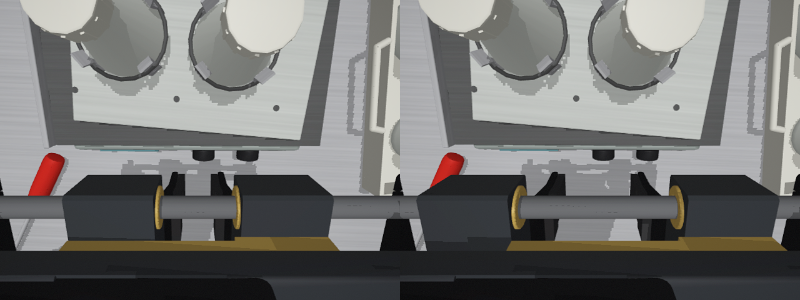

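```bash
python3 - <<'E'
from h import *
c=cap("scene"); W=cloud(c); s=c["s"]; V=(W-s["tcp_pos"])@np.array(s["ee_rot"])
m=(abs(V[...,0])<.03)&(abs(V[...,1])<.12)&(V[...,2]<.06)&(V[...,2]>-.15)&(W[...,2]>.1)
for lo in np.arange(-.15,.05,.008):
    q=m&(V[...,2]>lo)&(V[...,2]<=lo+.008)
    if q.sum()>1: print("tz",round(lo,3),q.sum(),np.round(np.percentile(V[q],[2,98],axis=0)[:,:2].ravel(),4))
p=c["R"]@np.array(s["tcp_pos"])+c["t"]; u,v=int(p[0]/p[2]*c["fx"]+c["cx"]),int(p[1]/p[2]*c["fy"]+c["cy"]); print(u,v)
f=c["frame"].copy(); cv2.circle(f,(u,v),1,(255,0,0),-1)
cv2.imwrite("pics/sc2.png",cv2.resize(f[v-60:v+50,u-70:u+70,::-1],None,fx=5,fy=5,interpolation=0))
print(capture("wrist")["T_tool_cam"])
E
```

```text
tz -0.15 81 [ 0.0197 -0.0478  0.0278  0.0163]
tz -0.142 252 [-0.0273 -0.0882  0.0282  0.093 ]
tz -0.134 786 [-0.0274 -0.091   0.0284  0.0942]
tz -0.126 126 [-0.0211 -0.0561  0.0273  0.0642]
tz -0.118 143 [-0.0199 -0.0373  0.0295  0.0406]
tz -0.11 91 [-0.0296 -0.0736  0.0299  0.073 ]
tz -0.102 10 [-0.0138 -0.0729  0.0297  0.0748]
tz -0.078 7 [-0.0068 -0.0081  0.0125  0.0124]
tz -0.07 17 [-0.0098 -0.0173  0.0138  0.0214]
tz -0.062 25 [ 0.0072 -0.0162  0.0138  0.0199]
tz -0.054 18 [ 0.008  -0.0141  0.0129  0.0193]
tz -0.046 25 [-0.0076 -0.0138  0.0124  0.0168]
tz -0.038 23 [-0.0006 -0.0126  0.013   0.0158]
tz -0.03 12 [ 0.0061 -0.0115  0.0111  0.0159]
tz -0.022 8 [ 0.0079 -0.0125  0.0103  0.0157]
306 193
[[ 2.79748002e-04 -9.65374394e-01 -2.60868169e-01  7.17913366e-02]
 [ 9.99999941e-01  3.22456903e-04 -1.20917977e-04 -1.01635662e-03]
 [ 2.00849861e-04 -2.60868119e-01  9.65374427e-01 -1.81187654e-01]
 [ 0.00000000e+00  0.00000000e+00  0.00000000e+00  1.00000000e+00]]
```

View pics/sc2.png

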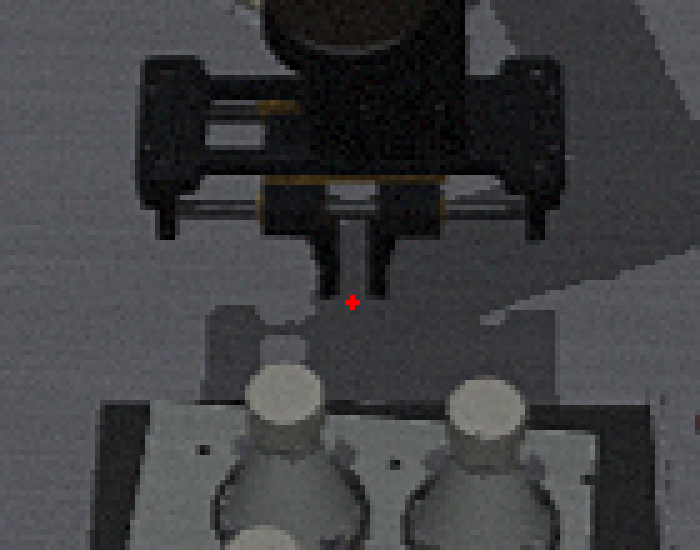

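The scene view shows that the reported TCP (red mark) lies about 19 mm below the visible fingertips, so the true grasp point is about 38 mm above the reported one. I'll correct for that by going about 38 mm lower everywhere.

>>> drive_tool(rows=[[100,0,0,-20,0,0,0],[100,0,0,-20,0,0,0],[100,0,0,-20,0,0,0],[100,0,0,-10,0,0,0],[100,0,0,-8,0,0,0]])

```text
time_s: 5.77
tcp_pos: [0.4258, 0.0266, 0.0653]
ee_rot: [[0.999, 0.04, -0.002], [0.04, -0.999, -0.001], [-0.002, 0.001, -1.0]]
wrist_force: [0.5, -0.4, 1.2]
gripper_width: 0.365
gripper_force: 0.0
```

>>> drive_tool(rows=[[100,0,0,0,0,0,0],[100,0,0,0,0,0,0],[100,4,0.1,0,0,0,0],[100,4,0.1,0,0,0,0],[100,4,0.1,0,0,0,0]])

```text
time_s: 6.18
tcp_pos: [0.4389, 0.0274, 0.0671]
ee_rot: [[0.999, 0.04, 0.001], [0.04, -0.999, 0.001], [0.001, -0.001, -1.0]]
wrist_force: [-4.6, 2.3, 2.0]
gripper_width: 0.748
gripper_force: 1.9
```

>>> drive_tool(rows=[[100,4,0.1,0,0,0,0],[100,4,0.1,0,0,0,0],[100,4,0.1,0,0,0,0]])

```text
time_s: 6.43
tcp_pos: [0.4486, 0.0268, 0.0663]
ee_rot: [[0.999, 0.039, -0.005], [0.039, -0.999, -0.001], [-0.005, 0.001, -1.0]]
wrist_force: [-6.7, 0.2, 5.5]
gripper_width: 0.952
gripper_force: 3.5
```

>>> drive_tool(rows=[[100,4,0.1,1,0,0,0],[100,5,0.2,0,0,0,0],[100,5,0.2,0,0,0,0],[100,5,0.2,0,0,0,0],[100,4,0.1,0,0,0,0]])

```text
time_s: 6.85
tcp_pos: [0.4738, 0.0282, 0.0671]
ee_rot: [[0.999, 0.04, -0.0], [0.04, -0.999, -0.0], [-0.0, 0.0, -1.0]]
wrist_force: [-1.5, -0.0, -1.7]
gripper_width: 0.999
gripper_force: 1.4
```

>>> drive_tool(rows=[[100,2,0.1,0,0,0,0],[100,2,0.1,0,0,0,0]])

```text
time_s: 7.02
tcp_pos: [0.4769, 0.0284, 0.0671]
ee_rot: [[0.999, 0.04, -0.002], [0.04, -0.999, -0.0], [-0.002, 0.0, -1.0]]
wrist_force: [-7.7, 2.6, 2.5]
gripper_width: 0.998
gripper_force: 3.8
```

>>> drive_tool(rows=[[100,2,0.1,0,0,0,0],[100,1,0,0,0,0,0]])

```text
time_s: 7.18
tcp_pos: [0.4769, 0.0283, 0.0671]
ee_rot: [[0.999, 0.039, -0.008], [0.039, -0.999, -0.001], [-0.008, 0.001, -1.0]]
wrist_force: [-12.6, 5.0, 8.3]
gripper_width: 0.999
gripper_force: 6.5
```

>>> drive_tool(rows=[[100,2,0,0,0,0,0],[100,1,0,0,0,0,0],[100,0,0,0,0,0,0]])

```text
time_s: 7.43
tcp_pos: [0.477, 0.0281, 0.067]
ee_rot: [[0.999, 0.039, -0.013], [0.039, -0.999, -0.002], [-0.013, 0.001, -1.0]]
wrist_force: [-18.6, 7.1, 11.7]
gripper_width: 1.003
gripper_force: 9.0
```

>>> drive_tool(rows=[[100,-10,0,0,0,0,0],[100,-20,0,0,0,0,0],[100,-25,0,10,0,0,0],[100,0,0,20,0,0,0]])

```text
time_s: 7.77
tcp_pos: [0.4239, 0.0275, 0.0961]
ee_rot: [[0.999, 0.04, -0.005], [0.04, -0.999, -0.001], [-0.005, 0.001, -1.0]]
wrist_force: [-0.6, 0.4, -0.0]
gripper_width: 1.001
gripper_force: 0.0
```

```bash
cat > pl.py <<'E'
from h import *
c=cap("top"); W=cloud(c); X,Y,Z=W[...,0],W[...,1],W[...,2]; plate(W,0)
f=c["frame"]; save(c,"top_%d"%c["shot"]); print("pic top_%d"%c["shot"],c["s"]["tcp_pos"])
# line fits: bright plate top (z~.092) within dark platform; rails z>.085 dark
g=f.mean(-1); reg=(X>.4)&(X<.75)&(Y>-.12)&(Y<.2)&(Z>.086)&(Z<.098)
pl=reg&(g>120); ra=reg&(g<=120)
def lf(pts,ax):
    # fit other coord vs coordinate ax
    o=1-ax; a=np.polyfit(pts[:,ax],pts[:,o],1)
    for _ in range(4):
        r=pts[:,o]-np.polyval(a,pts[:,ax]); k=abs(r-np.median(r))<1.5*np.std(r)+1e-4; pts=pts[k]; a=np.polyfit(pts[:,ax],pts[:,o],1)
    return a
def edge(mask,ax,sgn,lo,hi):
    P=W[mask]; out=[]
    for t in np.arange(lo,hi,.004):
        q=P[abs(P[:,ax]-t)<.002]
        if len(q)>2: out.append((t,np.percentile(sgn*q[:,1-ax],97)*sgn))
    o=np.array(out); p=np.zeros((len(o),2)); p[:,ax]=o[:,0]; p[:,1-ax]=o[:,1]; return lf(p,ax)
for n,ax,sg,lo,hi in [("+x",1,1,-.03,.11),("-x",1,-1,-.03,.11),("+y",0,1,.5,.64),("-y",0,-1,.5,.64)]:
    try:
        a=edge(pl,ax,sg,lo,hi); m=(lo+hi)/2; print(n,"slope deg",round(np.degrees(np.arctan(a[0]))*(-1 if ax==1 else 1),2),"at",m,"pos",round(np.polyval(a,m),4))
    except Exception as e: print(n,e)
E
python3 pl.py
```

```text
cap 236 0.6572 0.0005 0.0179 z 0.2101
cap 233 0.5675 -0.0031 0.0179 z 0.2098
cap 235 0.5636 0.0868 0.0178 z 0.2103
pic top_13 [0.42388043 0.02752735 0.09606061]
+x slope deg 2.18 at 0.04 pos 0.7113
-x slope deg 1.68 at 0.04 pos 0.4942
+y slope deg 22.83 at 0.5700000000000001 pos 0.1557
-y slope deg 1.86 at 0.5700000000000001 pos -0.0757
```

>>> drive_tool(rows=[[100,0,-27,12,0,0,-0.12],[100,0,-27,12,0,0,-0.12],[100,0,-27,12,0,0,-0.12],[100,0,-27,12,0,0,-0.12],[100,0,-27,12,0,0,-0.12]])

```text
time_s: 8.23
tcp_pos: [0.4309, -0.1077, 0.1596]
ee_rot: [[0.845, -0.535, 0.007], [-0.535, -0.845, -0.0], [0.006, -0.003, -1.0]]
wrist_force: [0.2, 0.7, -0.2]
gripper_width: 0.996
gripper_force: 0.0
```

>>> drive_tool(rows=[[100,24,0,0,0,0,-0.12],[100,24,0,0,0,0,-0.12],[100,24,0,0,0,0,-0.12],[100,24,0,0,0,0,-0.12],[100,24,0,0,0,0,-0.12]])

```text
time_s: 8.65
tcp_pos: [0.5521, -0.1069, 0.1588]
ee_rot: [[0.394, -0.919, 0.006], [-0.919, -0.394, -0.001], [0.003, -0.006, -1.0]]
wrist_force: [1.1, 0.2, 0.8]
gripper_width: 1.001
gripper_force: 0.0
```

>>> drive_tool(rows=[[100,20,0,0,0,0,-0.12],[100,20,0,0,0,0,-0.12],[100,20,0,0,0,0,-0.12],[100,0,0,0,0,0,-0.011],[100,0,0,0,0,0,0]])

```text
time_s: 9.07
tcp_pos: [0.6106, -0.1065, 0.1576]
ee_rot: [[0.041, -0.999, 0.003], [-0.999, -0.041, -0.0], [0.001, -0.003, -1.0]]
wrist_force: [-0.8, 0.3, 0.3]
gripper_width: 0.999
gripper_force: 0.0
```

>>> drive_tool(rows=[[100,-5,0,-30,0,0,-0.002],[100,0,0,-30,0,0,0],[100,0,0,-20,0,0,0],[100,0,0,-9,0,0,0],[100,0,0,0,0,0,0]])

```text
time_s: 9.48
tcp_pos: [0.6021, -0.1065, 0.0668]
ee_rot: [[0.039, -0.999, -0.003], [-0.999, -0.039, -0.0], [0.0, 0.003, -1.0]]
wrist_force: [0.9, 1.1, 0.4]
gripper_width: 1.001
gripper_force: 0.0
```

>>> drive_tool(rows=[[100,-0.2,5,0,0,0,0],[100,-0.2,5,0,0,0,0],[100,-0.2,5,0,0,0,0],[100,-0.2,5,0,0,0,0]])

```text
time_s: 9.82
tcp_pos: [0.6037, -0.0864, 0.0703]
ee_rot: [[0.039, -0.999, 0.003], [-0.999, -0.039, -0.001], [0.001, -0.003, -1.0]]
wrist_force: [0.3, -5.1, 1.5]
gripper_width: 1.003
gripper_force: 2.5
```

>>> drive_tool(rows=[[100,-0.2,5,0,0,0,0],[100,-0.2,5,0,0,0,0],[100,-0.2,5,0,0,0,0],[100,-0.1,4,0,0,0,0]])

```text
time_s: 10.15
tcp_pos: [0.6029, -0.068, 0.0702]
ee_rot: [[0.039, -0.999, 0.003], [-0.999, -0.039, -0.002], [0.002, -0.003, -1.0]]
wrist_force: [0.3, -6.0, 3.0]
gripper_width: 0.999
gripper_force: 2.9
```

>>> drive_tool(rows=[[100,-0.1,4,-2,0,0,0],[100,-0.1,4,0,0,0,0],[100,-0.1,3,0,0,0,0],[100,-0.1,2,0,0,0,0],[100,0,2,0,0,0,0]])

```text
time_s: 10.57
tcp_pos: [0.6026, -0.0535, 0.0685]
ee_rot: [[0.039, -0.999, 0.003], [-0.999, -0.039, -0.002], [0.002, -0.003, -1.0]]
wrist_force: [0.8, -5.9, 4.8]
gripper_width: 0.998
gripper_force: 3.3
```

>>> drive_tool(rows=[[100,0,2,0,0,0,0],[100,0,2,0,0,0,0]])

```text
time_s: 10.73
tcp_pos: [0.602, -0.0509, 0.0686]
ee_rot: [[0.039, -0.999, 0.001], [-0.999, -0.039, -0.004], [0.004, -0.001, -1.0]]
wrist_force: [-0.1, -15.9, 5.0]
gripper_width: 1.0
gripper_force: 8.3
```

>>> drive_tool(rows=[[100,0,2,0,0,0,0],[100,0,0,0,0,0,0]])

```text
time_s: 10.9
tcp_pos: [0.6017, -0.0508, 0.0685]
ee_rot: [[0.038, -0.999, 0.0], [-0.999, -0.038, -0.007], [0.007, 0.0, -1.0]]
wrist_force: [0.1, -17.1, 3.1]
gripper_width: 1.001
gripper_force: 8.7
```

>>> drive_tool(rows=[[100,0,-10,0,0,0,0],[100,0,-20,0,0,0,0],[100,0,-25,20,0,0,0],[100,0,0,35,0,0,0],[100,0,0,35,0,0,0]])

```text
time_s: 11.32
tcp_pos: [0.6004, -0.1021, 0.1565]
ee_rot: [[0.036, -0.999, -0.003], [-0.999, -0.036, 0.0], [-0.001, 0.003, -1.0]]
wrist_force: [1.6, 0.7, 0.4]
gripper_width: 1.001
gripper_force: 0.0
```

```bash
python3 pl.py; python3 -c "
import cv2,glob,os
p=max(glob.glob('pics/top_*'),key=os.path.getmtime);f=cv2.imread(p)[150:310,250:410]
cv2.imwrite('pics/crop.png',cv2.resize(f,None,fx=3.7,fy=3.7,interpolation=cv2.INTER_CUBIC))"
```

```text
cap 236 0.5621 0.1256 0.0178 z 0.2101
pic top_14 [ 0.60044803 -0.10206828  0.15646586]
+x slope deg 4.59 at 0.04 pos 0.6078
-x slope deg -5.55 at 0.04 pos 0.4847
+y slope deg 2.39 at 0.5700000000000001 pos 0.1809
-y slope deg 2.46 at 0.5700000000000001 pos -0.0406
```

View pics/crop.png

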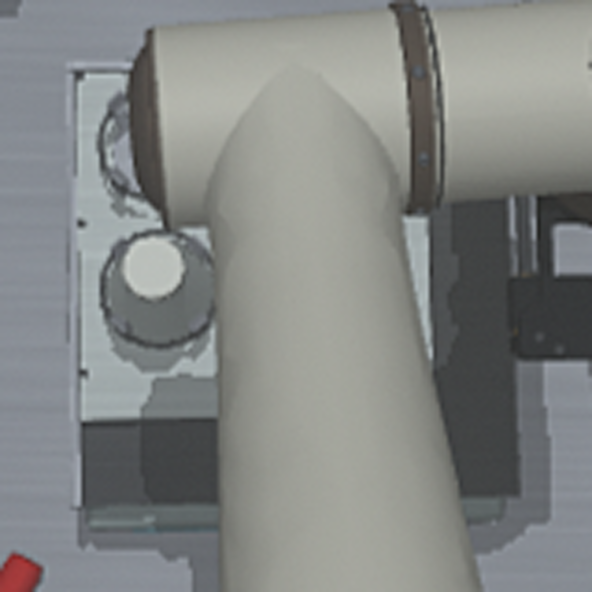

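The visible +y side is flush with the left rail. The arm hides the rest of the plate. I'll give the -x side one more push to seat it, then check with the arm out of the way.

>>> drive_tool(rows=[[100,-33,0,2,0,0,0.12],[100,-33,0,2,0,0,0.12],[100,-33,0,2,0,0,0.12],[100,-33,0,2,0,0,0.12],[100,-33,0,2,0,0,0.12]])

```text
time_s: 11.78
tcp_pos: [0.435, -0.1008, 0.1666]
ee_rot: [[0.601, -0.8, 0.001], [-0.8, -0.601, 0.001], [-0.0, -0.001, -1.0]]
wrist_force: [-0.3, 0.2, -0.0]
gripper_width: 1.003
gripper_force: 0.0
```

>>> drive_tool(rows=[[100,-1,18,0,0,0,0.12],[100,0,18,0,0,0,0.12],[100,0,18,0,0,0,0.12],[100,0,18,0,0,0,0.12],[100,0,18,0,0,0,0.12]])

```text
time_s: 12.2
tcp_pos: [0.4354, -0.0099, 0.1669]
ee_rot: [[0.947, -0.321, 0.002], [-0.321, -0.947, 0.001], [0.001, -0.002, -1.0]]
wrist_force: [0.1, -0.1, -0.3]
gripper_width: 0.999
gripper_force: 0.0
```

>>> drive_tool(rows=[[100,0,20,0,0,0,0.12],[100,0,20,0,0,0,0.12],[100,0,20,0,0,0,0.12],[100,0,14,0,0,0,0.011],[100,0,0,0,0,0,0]])

```text
time_s: 12.62
tcp_pos: [0.4358, 0.0651, 0.1668]
ee_rot: [[0.999, 0.042, 0.002], [0.042, -0.999, 0.002], [0.002, -0.002, -1.0]]
wrist_force: [0.9, -0.7, 0.1]
gripper_width: 0.999
gripper_force: 0.0
```

>>> drive_tool(rows=[[100,0,0,-35,0,0,-0.002],[100,0,0,-35,0,0,0],[100,0,0,-20,0,0,0],[100,0,0,-9,0,0,0],[100,0,0,0,0,0,0]])

```text
time_s: 13.03
tcp_pos: [0.4336, 0.0616, 0.0654]
ee_rot: [[0.999, 0.035, -0.005], [0.035, -0.999, -0.002], [-0.005, 0.002, -1.0]]
wrist_force: [-0.1, 0.6, 1.1]
gripper_width: 1.002
gripper_force: 0.0
```

>>> drive_tool(rows=[[100,12,0.4,0,0,0,0],[100,12,0.4,0,0,0,0],[100,8,0.2,0,0,0,0],[100,4,0.1,0,0,0,0],[100,2,0,0,0,0,0]])

```text
time_s: 13.45
tcp_pos: [0.4742, 0.0638, 0.068]
ee_rot: [[0.999, 0.036, 0.001], [0.036, -0.999, 0.001], [0.001, -0.001, -1.0]]
wrist_force: [0.5, -0.3, -0.6]
gripper_width: 1.002
gripper_force: 0.0
```

>>> drive_tool(rows=[[100,2,0,0,0,0,0],[100,2,0,0,0,0,0],[100,2,0,0,0,0,0]])

```text
time_s: 13.7
tcp_pos: [0.476, 0.0627, 0.067]
ee_rot: [[0.999, 0.036, -0.007], [0.036, -0.999, -0.002], [-0.007, 0.002, -1.0]]
wrist_force: [-10.1, 2.3, 6.8]
gripper_width: 1.001
gripper_force: 5.6
```

>>> drive_tool(rows=[[100,2,0,0,0,0,0],[100,1,0,0,0,0,0],[100,0,0,0,0,0,0]])

```text
time_s: 13.95
tcp_pos: [0.476, 0.0623, 0.0666]
ee_rot: [[0.999, 0.035, -0.013], [0.035, -0.999, -0.003], [-0.013, 0.003, -1.0]]
wrist_force: [-12.9, 3.1, 9.7]
gripper_width: 0.999
gripper_force: 6.8
```

>>> drive_tool(rows=[[100,-10,0,0,0,0,0],[100,-20,0,0,0,0,0],[100,-16,0,30,0,0,0],[100,0,0,35,0,0,0],[100,0,0,28,0,0,-0.02]])

```text
time_s: 14.37
tcp_pos: [0.4358, 0.0635, 0.1624]
ee_rot: [[1.0, 0.017, 0.002], [0.017, -1.0, 0.0], [0.002, -0.0, -1.0]]
wrist_force: [1.0, 0.6, -0.2]
gripper_width: 1.0
gripper_force: 0.0
```

>>> drive_tool(rows=[[100,0,-25,0,0,0,-0.12],[100,0,-25,0,0,0,-0.12],[100,0,-25,0,0,0,-0.12],[100,0,-25,0,0,0,-0.12],[100,0,-25,0,0,0,-0.12]])

```text
time_s: 14.78
tcp_pos: [0.4362, -0.0623, 0.1608]
ee_rot: [[0.831, -0.556, 0.002], [-0.556, -0.831, 0.0], [0.001, -0.001, -1.0]]
wrist_force: [1.0, -0.8, 0.0]
gripper_width: 0.999
gripper_force: 0.0
```

>>> drive_tool(rows=[[100,0,-25,0,0,0,-0.12],[100,0,-25,0,0,0,-0.12],[100,0,-25,0,0,0,-0.12],[100,0,-25,0,0,0,-0.12],[100,0,-25,0,0,0,-0.12]])

```text
time_s: 15.2
tcp_pos: [0.4362, -0.1875, 0.1607]
ee_rot: [[0.372, -0.928, 0.001], [-0.928, -0.372, -0.0], [0.001, -0.001, -1.0]]
wrist_force: [1.0, 0.7, 0.4]
gripper_width: 1.0
gripper_force: 0.0
```

>>> drive_tool(rows=[[100,0,-25,0,0,0,-0.12],[100,0,-25,0,0,0,-0.12],[100,0,-23,0,0,0,-0.11],[100,0,0,0,0,0,0]])

```text
time_s: 15.53
tcp_pos: [0.4364, -0.2621, 0.1603]
ee_rot: [[0.03, -1.0, 0.001], [-1.0, -0.03, -0.001], [0.001, -0.001, -1.0]]
wrist_force: [0.4, -0.4, 0.0]
gripper_width: 0.998
gripper_force: 0.0
```

```bash
python3 pl.py; python3 - <<'E'
from h import *
import glob,os
p=max(glob.glob('pics/top_*'),key=os.path.getmtime);f=cv2.imread(p)[150:310,250:410]
cv2.imwrite('pics/crop2.png',cv2.resize(f,None,fx=3.7,fy=3.7,interpolation=cv2.INTER_CUBIC))
c=cap("wrist"); W=cloud(c); X,Y,Z=W[...,0],W[...,1],W[...,2]; print(c["s"]["tcp_pos"])
m=(abs(X-.444)<.05)&(abs(Y+.261)<.05)&(Z>.1)&(Z<.125)&(c["frame"].max(-1)>90); q=W[m]
if len(q)>50:
    t=q[q[:,2]>np.percentile(q[:,2],95)-.004]; print(len(t),cv2.minEnclosingCircle(t[:,:2].astype(np.float32)),t[:,2].max())
cv2.imwrite("pics/w5.png",c["frame"][:,:,::-1])
E
```

```text
cap 233 0.6559 0.038 0.0176 z 0.2101
cap 233 0.5668 0.0346 0.0179 z 0.2101
cap 235 0.5631 0.1243 0.0178 z 0.2096
pic top_15 [ 0.43642339 -0.26210077  0.16034894]
+x slope deg 0.29 at 0.04 pos 0.71
-x slope deg 2.95 at 0.04 pos 0.494
+y slope deg 4.45 at 0.5700000000000001 pos 0.1765
-y slope deg 3.08 at 0.5700000000000001 pos -0.038
[ 0.43615046 -0.26069407  0.16024533]
2498 ((0.44367262721061707, -0.25980281829833984), 0.017816804349422455) 0.11917499648274052
```

View pics/crop2.png

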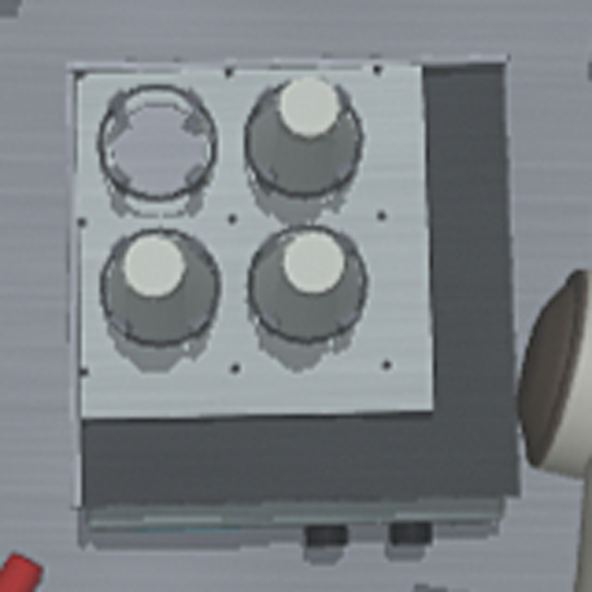

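The crop shows the plate flush along both rails, at crop column 80 on the left and row 68 at the top. The cap positions suggest up to about 1 mm of y slack after the x push, so I'll finish with a short +y push.

>>> drive_tool(rows=[[100,34,31,0,0,0,0.009],[100,34,31,0,0,0,0],[100,34,31,0,0,0,0],[100,34,31,0,0,0,0],[100,33,30,0,0,0,0]])

```text
time_s: 16.05
tcp_pos: [0.5913, -0.1162, 0.1609]
ee_rot: [[0.049, -0.999, 0.001], [-0.999, -0.049, 0.0], [-0.0, -0.001, -1.0]]
wrist_force: [0.4, -1.0, -0.5]
gripper_width: 1.0
gripper_force: 0.0
```

>>> drive_tool(rows=[[100,0,0,-35,0,0,0],[100,0,0,-30,0,0,0],[100,0,0,-20,0,0,0],[100,0,0,-7,0,0,0],[100,0,0,0,0,0,0]])

```text
time_s: 16.47
tcp_pos: [0.5889, -0.118, 0.0667]
ee_rot: [[0.048, -0.999, -0.004], [-0.999, -0.048, -0.0], [-0.0, 0.004, -1.0]]
wrist_force: [-0.1, -0.9, 0.3]
gripper_width: 0.999
gripper_force: 0.0
```

>>> drive_tool(rows=[[100,-0.4,15,0,0,0,0],[100,-0.4,15,0,0,0,0],[100,-0.4,12,0,0,0,0],[100,-0.3,8,0,0,0,0],[100,0,2,0,0,0,0]])

```text
time_s: 16.88
tcp_pos: [0.5897, -0.0656, 0.0699]
ee_rot: [[0.048, -0.999, 0.003], [-0.999, -0.048, 0.0], [-0.0, -0.003, -1.0]]
wrist_force: [-0.2, -0.1, -0.8]
gripper_width: 1.001
gripper_force: 0.0
```

>>> drive_tool(rows=[[100,0,2,0,0,0,0],[100,0,2,0,0,0,0],[100,0,1,0,0,0,0]])

```text
time_s: 17.13
tcp_pos: [0.589, -0.0621, 0.0686]
ee_rot: [[0.046, -0.999, 0.0], [-0.999, -0.046, -0.0], [0.0, -0.0, -1.0]]
wrist_force: [0.4, 0.2, 0.3]
gripper_width: 1.0
gripper_force: 0.0
```

>>> drive_tool(rows=[[100,6,2,-1,0,0,-0.004],[100,6,2,0,0,0,-0.003],[100,0,3,0,0,0,0],[100,0,2,0,0,0,0],[100,0,2,0,0,0,0]])

```text
time_s: 17.55
tcp_pos: [0.6009, -0.0512, 0.0672]
ee_rot: [[0.039, -0.999, -0.001], [-0.999, -0.039, -0.001], [0.001, 0.001, -1.0]]
wrist_force: [-0.0, -7.7, -1.7]
gripper_width: 0.998
gripper_force: 3.9
```

>>> drive_tool(rows=[[100,0,2,0,0,0,0],[100,0,2,0,0,0,0]])

```text
time_s: 17.72
tcp_pos: [0.6006, -0.0508, 0.0674]
ee_rot: [[0.038, -0.999, -0.002], [-0.999, -0.038, -0.006], [0.006, 0.002, -1.0]]
wrist_force: [4.1, -20.3, -2.6]
gripper_width: 1.0
gripper_force: 10.5
```

>>> drive_tool(rows=[[100,0,-10,0,0,0,0],[100,0,-20,0,0,0,0],[100,0,-25,20,0,0,0],[100,0,0,38,0,0,0],[100,0,0,38,0,0,0]])

```text
time_s: 18.13
tcp_pos: [0.5994, -0.1033, 0.163]
ee_rot: [[0.037, -0.999, -0.005], [-0.999, -0.037, 0.0], [-0.0, 0.005, -1.0]]
wrist_force: [1.1, 0.2, -0.4]
gripper_width: 1.001
gripper_force: 0.0
```

>>> drive_tool(rows=[[100,-30,-28,0,0,0,0],[100,-30,-28,0,0,0,0],[100,-30,-28,0,0,0,0],[100,-30,-28,0,0,0,0],[100,-30,-28,0,0,0,0]])

```text
time_s: 18.55
tcp_pos: [0.4492, -0.2427, 0.1637]
ee_rot: [[0.04, -0.999, 0.001], [-0.999, -0.04, 0.0], [-0.0, -0.001, -1.0]]
wrist_force: [0.6, -0.9, 0.9]
gripper_width: 1.002
gripper_force: 0.0
```

>>> drive_tool(rows=[[100,-6,-16,0,0,0,0],[100,0,0,0,0,0,0],[100,0,0,0,0,0,0]])

```text
time_s: 18.8
tcp_pos: [0.4445, -0.2585, 0.1637]
ee_rot: [[0.037, -0.999, 0.001], [-0.999, -0.037, 0.0], [-0.0, -0.001, -1.0]]
wrist_force: [-0.1, 0.5, 0.6]
gripper_width: 1.0
gripper_force: 0.0
```

```bash
python3 pl.py | grep cap; python3 - <<'E'
from h import *
c=cap("wrist"); W=cloud(c); X,Y,Z=W[...,0],W[...,1],W[...,2]; s=c["s"];print(s["tcp_pos"],s["joints"])
m=(abs(X-.444)<.03)&(abs(Y+.261)<.03)&(Z>.1)&(Z<.125)&(c["frame"].max(-1)>90); q=W[m]
t=q[q[:,2]>np.percentile(q[:,2],95)-.004]; print(len(t),cv2.minEnclosingCircle(t[:,:2].astype(np.float32)),np.median(t[:,2]))
E
```

```text
cap 230 0.6559 0.0385 0.018 z 0.2104
cap 230 0.5664 0.0349 0.0178 z 0.2101
cap 231 0.5633 0.1243 0.0179 z 0.2104
[ 0.44510422 -0.25795335  0.16361884] [-1.20099865e+01  1.32727502e+01 -1.83524369e+01 -2.29813951e-02
 -5.83368463e+01  1.42203048e+01]
2441 ((0.4440728425979614, -0.25970569252967834), 0.017928307875990868) 0.11688492270134183
```

>>> drive_tool(rows=[[100,-1,-1.5,-30,0,0,0],[100,0,0,-30,0,0,0],[100,0,0,-20,0,0,0],[100,0,0,-13,0,0,0],[100,0,0,0,0,0,0]])

```text
time_s: 19.32
tcp_pos: [0.4425, -0.2577, 0.0673]
ee_rot: [[0.04, -0.999, -0.007], [-0.999, -0.04, 0.002], [-0.002, 0.007, -1.0]]
wrist_force: [0.7, 0.7, 0.2]
gripper_width: 0.998
gripper_force: 0.0
```

>>> drive_tool(rows=[[30,0,0,0,0,0,0],[30,0,0,0,0,0,0],[30,0,0,0,0,0,0],[30,0,0,0,0,0,0],[30,0,0,0,0,0,0]])

```text
time_s: 19.73
tcp_pos: [0.4446, -0.2595, 0.0714]
ee_rot: [[0.039, -0.999, 0.002], [-0.999, -0.039, -0.0], [0.001, -0.002, -1.0]]
wrist_force: [0.5, -0.5, 0.1]
gripper_width: 0.705
gripper_force: 0.0
```

>>> drive_tool(rows=[[30,0,0,0,0,0,0],[30,0,0,0,0,0,0],[30,0,0,0,0,0,0],[30,0,0,0,0,0,0],[30,0,0,0,0,0,0]])

```text
time_s: 20.15
tcp_pos: [0.4439, -0.2596, 0.0705]
ee_rot: [[0.039, -0.999, -0.0], [-0.999, -0.039, -0.0], [0.0, 0.0, -1.0]]
wrist_force: [0.3, 0.4, 1.4]
gripper_width: 0.388
gripper_force: 30.0
```

>>> drive_tool(rows=[[20,0,0,10,0,0,0],[20,0,0,20,0,0,0],[20,0,0,30,0,0,0],[20,0,0,35,0,0,0],[20,0,0,35,0,0,0]])

```text
time_s: 20.57
tcp_pos: [0.4433, -0.2594, 0.2022]
ee_rot: [[0.039, -0.999, -0.001], [-0.999, -0.039, 0.0], [-0.0, 0.001, -1.0]]
wrist_force: [0.8, -1.0, 0.4]
gripper_width: 0.393
gripper_force: 30.0
```

>>> drive_tool(rows=[[20,0,0,35,0,0,0],[20,0,0,35,0,0,0],[20,0,0,25,0,0,0],[20,0,0,15,0,0,0],[20,0,0,0,0,0,0]])

```text
time_s: 20.98
tcp_pos: [0.4454, -0.2603, 0.3155]
ee_rot: [[0.039, -0.999, 0.009], [-0.999, -0.039, -0.003], [0.004, -0.008, -1.0]]
wrist_force: [0.0, -0.5, -0.2]
gripper_width: 0.392
gripper_force: 30.0
```

>>> drive_tool(rows=[[20,8,15,0,0,0,0],[20,14,26,0,0,0,0],[20,16,30,0,0,0,0],[20,16,30,0,0,0,0],[20,16,30,0,0,0,0]])

```text
time_s: 21.4
tcp_pos: [0.5136, -0.1271, 0.3096]
ee_rot: [[0.038, -0.999, -0.002], [-0.999, -0.038, 0.0], [-0.0, 0.002, -1.0]]
wrist_force: [0.5, 0.3, -1.5]
gripper_width: 0.393
gripper_force: 30.0
```

>>> drive_tool(rows=[[20,16,30,0,0,0,0],[20,16,30,0,0,0,0],[20,16,30,0,0,0,0],[20,16,30,0,0,0,0],[20,16,30,0,0,0,0]])

```text
time_s: 21.82
tcp_pos: [0.5938, 0.0231, 0.3095]
ee_rot: [[0.039, -0.999, -0.002], [-0.999, -0.039, -0.0], [0.0, 0.002, -1.0]]
wrist_force: [0.7, -0.3, -1.1]
gripper_width: 0.392
gripper_force: 30.0
```

>>> drive_tool(rows=[[20,16,30,0,0,0,0],[20,16,30,0,0,0,0],[20,14,26,0,0,0,0],[20,8,15,0,0,0,0],[20,4,7,0,0,0,0]])

```text
time_s: 22.23
tcp_pos: [0.6521, 0.1318, 0.308]
ee_rot: [[0.041, -0.999, -0.003], [-0.999, -0.041, -0.001], [0.001, 0.003, -1.0]]
wrist_force: [-0.1, 0.1, 0.1]
gripper_width: 0.394
gripper_force: 30.0
```

>>> drive_tool(rows=[[20,0,0,0,0,0,0],[20,0,0,0,0,0,0],[20,0,0,0,0,0,0]])

```text
time_s: 22.48
tcp_pos: [0.6514, 0.1283, 0.3106]
ee_rot: [[0.038, -0.999, -0.0], [-0.999, -0.038, -0.0], [0.0, 0.0, -1.0]]
wrist_force: [-0.6, -0.1, 0.0]
gripper_width: 0.392
gripper_force: 30.0
```

```bash
python3 - <<'E'
from h import *
c=cap("wrist"); W=cloud(c); s=c["s"]; V=(W-s["tcp_pos"])@np.array(s["ee_rot"]); save(c,"w8"); print(s["tcp_pos"],s["ee_rot"],s["gripper_width"])
d=cap("scene"); save(d,"s8")
cv2.imwrite("pics/b8.png",np.hstack([cv2.resize(c["frame"],(400,300)),cv2.resize(d["frame"][80:380,160:560],(400,300))])[:,:,::-1])
E
```

```text
[0.65141256 0.12831633 0.31064833] [[ 3.79932879e-02 -9.99277937e-01 -3.39738767e-04]
 [-9.99277950e-01 -3.79931826e-02 -3.11374695e-04]
 [ 2.98242106e-04  3.51323607e-04 -9.99999894e-01]] 0.3921419796002052
```

View pics/b8.png

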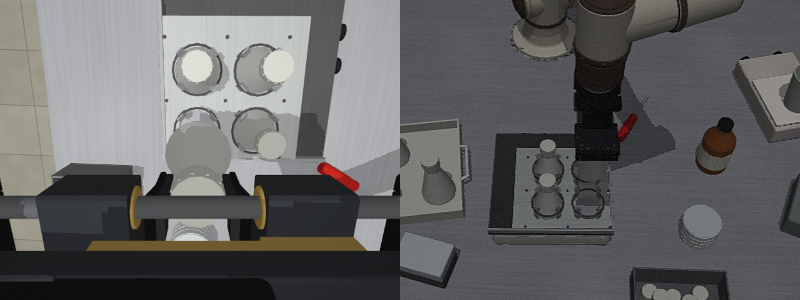

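The left half (wrist view) shows the flask hanging upright between the jaws over the empty clamp. The right half (scene view) agrees. Next I'll measure the fine offset.

```bash
cat > off.py <<'E'
from h import *
from scipy.optimize import least_squares
for n in ("wrist","scene"):
    c=cap(n); W=cloud(c); s=c["s"]; X,Y,Z=W[...,0],W[...,1],W[...,2]; t=np.array(s["tcp_pos"]); print(n,np.round(t,4)); plate(W,0) if t[2]>.29 or n=="scene" else None
    b=t[2]-.0655; g=c["frame"]
    m=(np.hypot(X-t[0],Y-t[1])<.045)&(Z>b-.006)&(Z<b+.08)&(g.max(-1)>85 if n=="wrist" else True)
    m=cv2.erode(m.astype(np.uint8),np.ones((3,3)))>0
    P=W[m]; print(len(P),"zmin",np.round(np.percentile(P[:,2],[0,1,3]),4) if len(P) else "")
    if len(P)<40: continue
    # cone: r(h)=33.5 up to ~5mm then tapering to 13.5 at 80: fit centre, tilt, base height, slope
    def res(p):
        h=P[:,2]-p[2]; r=np.hypot(P[:,0]-p[0]-p[3]*h,P[:,1]-p[1]-p[4]*h)
        return r-np.interp(h,[0,6,80],[.0335,p[5],.0135])
    o=least_squares(res,[t[0],t[1],b,0,0,.0335],loss="soft_l1",f_scale=.001); print("base c",np.round(o.x,4),"rms",np.sqrt(np.mean(o.fun**2)).round(4))
E
python3 off.py
```

```text
wrist [0.6515 0.1282 0.3111]
cap 2094 0.656 0.0408 0.0182 z 0.2081
cap 2347 0.5662 0.0377 0.0182 z 0.208
cap 1906 0.5631 0.1271 0.0183 z 0.208
6299 zmin [0.2533 0.2563 0.2584]
base c [ 0.6514  0.1283  0.2549  0.0046 -0.002  -1.6711] rms 0.0003
scene [0.6516 0.1283 0.3112]
cap 231 0.5658 0.0352 0.0194 z 0.2105
cap 256 0.6559 0.0379 0.0186 z 0.2105
465 zmin [0.2509 0.2548 0.2562]
base c [ 0.6501  0.1256  0.2573  0.0505  0.0117 -1.8025] rms 0.0014
```

>>> drive_tool(rows=[[20,1.5,2,-15,0,0,0],[20,0,0,-20,0,0,0],[20,0,0,-20,0,0,0],[20,0,0,-18,0,0,0],[20,0,0,-10,0,0,0]])

```text
time_s: 23.1
tcp_pos: [0.6522, 0.1307, 0.2252]
ee_rot: [[0.038, -0.999, -0.003], [-0.999, -0.038, -0.001], [0.001, 0.003, -1.0]]
wrist_force: [0.1, 0.1, -0.7]
gripper_width: 0.389
gripper_force: 30.0
```

>>> drive_tool(rows=[[20,0,0,-6,0,0,0],[20,0,0,-4,0,0,0],[20,0,0,0,0,0,0],[20,0,0,0,0,0,0],[20,0,0,0,0,0,0]])

```text
time_s: 23.52
tcp_pos: [0.6541, 0.1316, 0.2187]
ee_rot: [[0.039, -0.999, 0.002], [-0.999, -0.039, 0.001], [-0.0, -0.002, -1.0]]
wrist_force: [-0.4, 0.0, -0.0]
gripper_width: 0.396
gripper_force: 30.0
```

```bash
python3 off.py; python3 - <<'E'
from h import *
c=cap("scene"); s=c["s"]; t=np.array(s["tcp_pos"])
W=cloud(c); X,Y,Z=W[...,0],W[...,1],W[...,2]
m=(np.hypot(X-t[0],Y-t[1])<.05)
print("z hist",np.histogram(Z[m&(Z>.08)&(Z<.26)],bins=np.arange(.08,.262,.006)))
f=c["frame"].copy()
def px(P): p=c["R"]@P+c["t"]; return int(round(p[0]/p[2]*c["fx"]+c["cx"])),int(round(p[1]/p[2]*c["fy"]+c["cy"]))
u,v=px(t-[0,0,.1]); S=8
cr=cv2.resize(f[v-40:v+30,u-45:u+45],None,fx=S,fy=S,interpolation=cv2.INTER_CUBIC)
for z,r,col in ((.137,.0365,(255,0,0)),(t[2]-.0655,.0335,(0,255,0))):
    for a in np.arange(0,6.3,.15):
        P=np.array([t[0]+r*np.cos(a),t[1]-.002+r*np.sin(a),z]); p=c["R"]@P+c["t"]
        q=(int((p[0]/p[2]*c["fx"]+c["cx"]-u+45.5)*S),int((p[1]/p[2]*c["fy"]+c["cy"]-v+40.5)*S)); cv2.circle(cr,q,2,col,-1)
cv2.imwrite("pics/s9.png",cr[:,:,::-1])
E
```

```text
wrist [0.6541 0.1316 0.2187]
6225 zmin [0.1602 0.1639 0.1661]
base c [ 6.5400e-01  1.3170e-01  1.6240e-01  3.4000e-03 -1.5000e-03 -1.6661e+00] rms 0.0003
scene [0.654  0.1317 0.2187]
cap 231 0.5662 0.0346 0.0201 z 0.2103
cap 258 0.6559 0.0392 0.0192 z 0.2113
cap 82 0.674 0.1309 0.0138 z 0.205
328 zmin [0.1591 0.1621 0.1641]
base c [ 0.6578  0.1287  0.147  -0.1415  0.0033 -0.8128] rms 0.0017
z hist (array([  1, 257, 491,  45,  18,  38,  67,  18,   5,  13,   1,   0,  13,
        47,  75,  64,  59,  59,  53,  36,  12,   1,   0,   0,   0,   0,
         0,   0,   0,   0]), array([0.08 , 0.086, 0.092, 0.098, 0.104, 0.11 , 0.116, 0.122, 0.128,
       0.134, 0.14 , 0.146, 0.152, 0.158, 0.164, 0.17 , 0.176, 0.182,
       0.188, 0.194, 0.2  , 0.206, 0.212, 0.218, 0.224, 0.23 , 0.236,
       0.242, 0.248, 0.254, 0.26 ]))
```

View pics/s9.png

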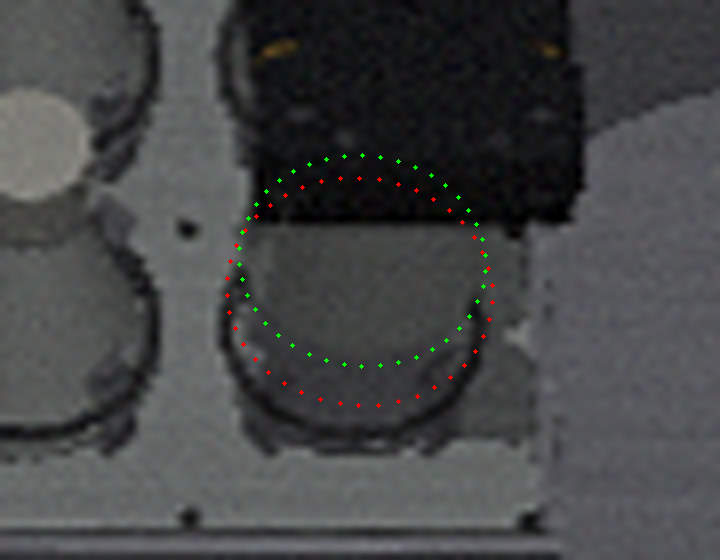

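Height check: the flask's lowest points are at about 0.153 m (predicted 0.1532 m) and the clamp tips at about 0.137 m. I'll lower it about 6 mm and trim the centring by about 1 mm.

>>> drive_tool(rows=[[20,-1,-1.2,-3,0,0,0],[20,0,0,-3,0,0,0],[20,0,0,0,0,0,0],[20,0,0,0,0,0,0],[20,0,0,0,0,0,0]])

```text
time_s: 24.08
tcp_pos: [0.6525, 0.1303, 0.2114]
ee_rot: [[0.039, -0.999, -0.0], [-0.999, -0.039, -0.0], [0.0, 0.0, -1.0]]
wrist_force: [0.6, -0.8, 0.0]
gripper_width: 0.393
gripper_force: 30.0
```

>>> drive_tool(rows=[[20,0,0,0,0,0,0],[20,0,0,0,0,0,0],[20,0,0,0,0,0,0],[20,0,0,0,0,0,0],[20,0,0,0,0,0,0]])

```text
time_s: 24.5
tcp_pos: [0.6525, 0.1303, 0.2115]
ee_rot: [[0.039, -0.999, 0.0], [-0.999, -0.039, 0.0], [-0.0, -0.0, -1.0]]
wrist_force: [0.4, 0.3, -1.4]
gripper_width: 0.397
gripper_force: 30.0
```

```bash
python3 - <<'E'
from h import *
c=cap("wrist"); W=cloud(c); print(np.round(c["s"]["tcp_pos"],4)); plate(W,0)
E
python3 off.py | grep base
```

```text
[0.6525 0.1303 0.2115]
cap 5096 0.6561 0.0408 0.0182 z 0.208
cap 6022 0.5665 0.0378 0.0184 z 0.2079
cap 2981 0.6526 0.1289 0.0181 z 0.2195
cap 2761 0.5637 0.1261 0.0179 z 0.2078
base c [ 0.6523  0.1304  0.1553  0.0051 -0.0027 -1.6754] rms 0.0003
base c [ 6.5290e-01  1.2730e-01  1.4980e-01 -5.4100e-02 -8.0000e-04 -1.1827e+00] rms 0.0015
```

```bash
python3 -c "
from station import *
print(finish_job())"
```

```text
the job is handed in; nothing more can be done
None
```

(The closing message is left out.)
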